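Show which recess the largest scale weight belongs in

ROBOT

A 6-joint arm with a two-finger parallel gripper is mounted at the origin on a cart in front of the work surface, level with it; the furniture and walls round the work are solid. World frame = base frame: x ahead of the robot, y to its left, z up, the work surface at z = 0. Lengths are in m, angles in rad, forces in N, time in s.
With the tool pointing down it reaches from about 0.325 to 0.9 m from the base axis. Payload 6.1 kg.
Tool frame: the origin (TCP) lies between the finger pads, 19 mm behind the fingertips; this is the grasp point; z points along the fingers, y is the line along which they close (so a half turn about z gives the same grasp; the last joint's range is limited). The gripper opens to 85 mm and grips with 20 to 120 N. Pads are 22 mm wide; open, the fingers measure 114 mm over their backs; the gripper's body (76 mm by 85 mm) begins 54 mm behind the grasp point. The pads swing forward as they close: fully open they stand 13 mm farther back than shut.
Start: joints at [-1.232, 0.22, 1.526, -0, 1.395, -0.126], TCP at [0.28, -0.559, 0.25] pointing down, gripper open.
Joint ranges: [-2.98, 2.98], [-0.91, 2.08], [0.09, 2.57], [-1.24, 4.39], [0.2, 2.65], [-2.68, 2.68]. Speed limits (rad/s): [2.57, 2.57, 3.01, 3.14, 3.14, 3.14].

INTERFACE

Orientations are given as [roll, pitch, yaw] about the fixed x, y, z axes, in that order (R = Rz(yaw) Ry(pitch) Rx(roll)).
In Python, from bench import ctrl, cams gives the robot as it stands.
- The arm moves only by the tool apply_moves, never from a script. Its argument "increments" is a list that holds one entry, the list of rows, each a list of 6 numbers: the shift along the tool's x, y, z in m, then the turn, a rotation vector about the tool's x, y, z in degrees. In form: [[[dx, dy, dz, wx, wy, wz], ...]]. A call has 1 to 5 rows; each row is the pose to reach, as a shift and turn from the pose commanded when the call began, along the tool's axes at that moment; what a row does not reach only later rows make up. A row lasts 1/8 s, in which the tool goes at most 62.5 mm and 10.7 degrees, less where a joint would pass 70% of its speed; a pose out of reach is approached as far as the arm can. A call with a gripper value outside its range is refused whole. "gripper" is the opening, from 0 (shut) to 1 (fully open), set as the call begins (left out, the last holds). The fingers move at their own pace and stop on an object; "squeeze" is the grip in N (left out, the last holds). Time passes only in rows, so rows that repeat a pose let the fingers close. It gives the time, the measured TCP pose, the force, the opening and the grip force at its end, in the units of the state.
- ctrl.observe(): the state, without advancing time (a new reading comes with each control period).
- cams.snapshot(name): name is "scene" or "top"; returns a dict with "image" (480x640x3 uint8, red, green, blue), "K" (3x3 intrinsics, pixels), "extrinsics" (4x4, takes a point from camera to world coordinates). Camera axes: x right, y down, z forward; pixel columns grow to the right and rows downward; lengths in m; the calibration is good to about 2 mm. A picture is of the moment at which its call begins. There is no depth.
- ctrl.hand_in(): hands the job in; it is judged then, once.
The state is a dict: "clock": time; "joints": joint angles; "dq": joint speeds; "joint_torque": joint torques, N m; "tcp_pos": TCP position; "orientation": TCP orientation; "wrist_force": force on the tool from outside, world axes, zero at the start; "moment": the same for the moment, N m; "grip_width": opening from 0.0 (shut) to 1.0 (fully open); "gripper_force": force on a finger pad.
Only numpy, scipy, OpenCV 4.12 (cv2) and the standard library are available. Lean on these libraries where they do the work, as an engineer would, in place of code of your own. Each camera call takes 0.05 s, during which the arm holds its last target. There are 200 camera calls.

TASK

Show a trainee where the largest of the three loose brass weights belongs: with the fingers pointing down, hold the fingertips about two or three centimetres above its knob for two full seconds, then point in the same way at the recess it fits in the wooden weight block, hold there two seconds, and finish still pointing at that recess. Touch nothing, and do not come down close over any other weight or recess; travel well above them.

Things in the scene. Friction and masses are not known exactly. Their poses are not given: they have to be found in the camera images.
- weight_large: plain brass scale weight: upright cylinder with a narrow neck and a round knob on top, the largest of the three, 34 mm across and 52 mm high; free-standing on the table. Origin at the centre of its underside, z up
- top_large (a point): top centre of the knob of the largest weight, 52 mm above its underside; z up. Point here first: the TCP within 18 mm sideways of it
- weight_medium: plain brass scale weight: upright cylinder with a narrow neck and a round knob on top, the middle one, 28 mm across and 42 mm high; free-standing on the table. Origin at the centre of its underside, z up
- top_medium (a point): top centre of the knob of the middle weight, 42 mm above its underside; z up
- weight_small: plain brass scale weight: upright cylinder with a narrow neck and a round knob on top, the smallest, 22 mm across and 34 mm high; free-standing on the table. Origin at the centre of its underside, z up
- top_small (a point): top centre of the knob of the smallest weight, 34 mm above its underside; z up
- weight_block: empty wooden block of the weight set, loose on the table: light wooden upper part 64 x 186 mm on a darker base board 76 x 198 mm, 32 mm high in all, with three round recesses 12 mm deep in a row along its length, graded in size. It may lie turned any way round. Origin at the centre of its underside, y along its length towards the smallest recess, z up
- recess_large (a point): centre of the mouth of the largest recess (37 mm across, fits the largest weight), at the block's top, 32 mm above the table, 55 mm from the block's centre along its -y; z up. Point here second: the TCP within 18 mm sideways of it
- recess_medium (a point): centre of the mouth of the middle recess (31 mm across), 4 mm from the block's centre along +y, 32 mm above the table; z up
- recess_small (a point): centre of the mouth of the smallest recess (25 mm across), 56 mm from the block's centre along +y, 32 mm above the table; z up
- drop_bottle: bystander: dark dropper bottle with a rubber teat, 33 mm across, 102 mm high, standing behind the work; origin at the centre of its underside
- lens: bystander: hand magnifier with brass rim and wooden handle, 71 x 166 x 17 mm, lying flat at the right of the work; origin under its middle
There are look-alikes about, which are no part of the job. Several things have the shape of the weight_block; the one meant has the colours described above. Leave any blue look-alike of the weight_large alone.

How it is judged:
By the outcome, as a careful person would: the job done as asked, in the order asked, and still so for the second after the job is handed in, with the robot touching nothing.
It also fails if it takes over 38 s, if anything falls off the work surface, if the arm or the gripper's body presses on something with over 40 N, if the wrist force passes 120 N, or if a joint passes its speed limit or range.

## Working session

There is one attempt and no reset: what is moved stays moved. The work goes in short steps, Python scripts to look and compute and a tool call to move; the robot and the scene stay as the last step left them, time stands still between calls to the robot, and variables do not carry over. Pictures are saved under pics/ and viewed, at most 10 in all, crops included, and the job is handed in when it is done.

Besides the shell and the picture viewer there is one more tool, called as name(argument=value, ...) on one line, values as JSON. apply_moves: Moves the arm, as the interface text tells. Its arguments: {"type":"object","properties":{"increments":{"type":"array","items":{"type":"array","items":{"type":"array","items":{"type":"number"}}}},"gripper":{"type":"number"},"squeeze":{"type":"number"}},"required":["increments"]}

```bash
mkdir -p pics; python3 - <<'E'
from bench import ctrl,cams
import cv2,numpy as np
for n in("scene","top"):
    s=cams.snapshot(n);cv2.imwrite(f"pics/{n}0.png",s["image"][:,:,::-1]);np.savez(f"{n}.npz",**s);print(s["K"].tolist(),np.round(s["extrinsics"],3).tolist())
o=ctrl.observe();print(o["clock"],o["tcp_pos"],o["orientation"])
E
```

```text
[[535.5638737415269, 0.0, 328.46688222309285], [0.0, 535.5638737415269, 248.44709335010552], [0.0, 0.0, 1.0]] [[0.887, -0.221, 0.405, 0.12], [-0.462, -0.435, 0.773, -0.972], [0.005, -0.873, -0.489, 0.637], [0.0, 0.0, 0.0, 1.0]]
[[450.09255046740975, 0.0, 321.0428549559634], [0.0, 450.09255046740975, 232.70112724676358], [0.0, 0.0, 1.0]] [[0.026, -0.998, 0.059, 0.54], [-0.999, -0.024, 0.027, -0.081], [-0.026, -0.06, -0.998, 1.106], [0.0, 0.0, 0.0, 1.0]]
0.1 [ 0.27995909 -0.55820802  0.248977  ] [-3.13981233e+00 -2.27107666e-04  4.64772640e-01]
```

View pics/scene0.png

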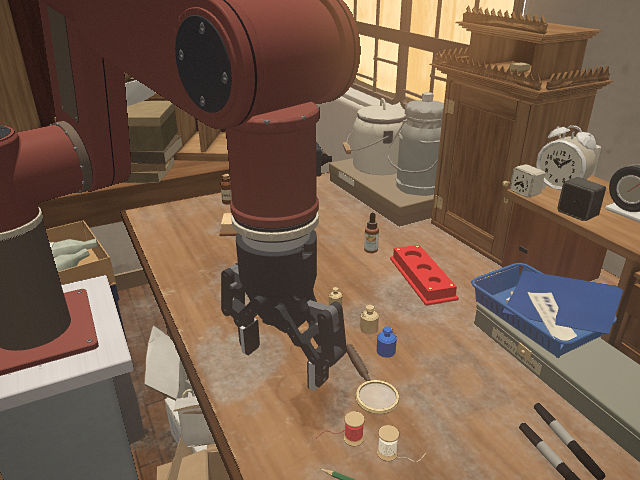

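View pics/top0.png

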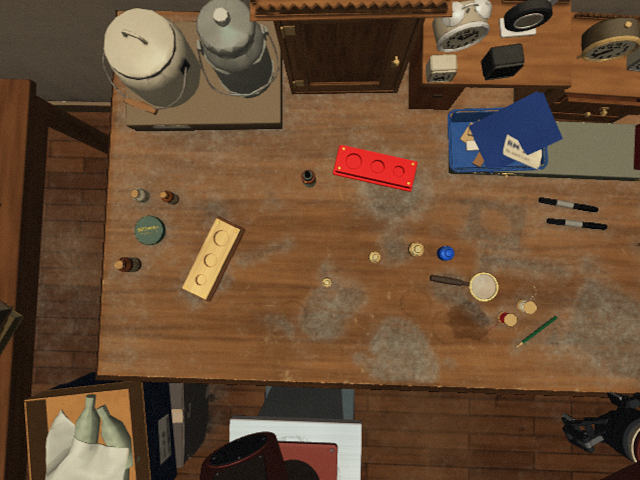

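The top view shows brass weights at about (417,249), (375,257) and (327,282), and a blue look-alike at (446,253). The wooden block is at (212,258) and a red block look-alike at (376,167). The brass weight at (417,249) and the wooden block fit the description. I'll confirm both in one enlarged crop.

```bash
python3 - <<'E'
import cv2,numpy as np
t=np.load("top.npz")["image"][:,:,::-1];s=np.load("scene.npz")["image"][:,:,::-1]
r=lambda im,f:cv2.resize(im,None,fx=f,fy=f,interpolation=cv2.INTER_CUBIC)
a=r(t[210:310,175:255],3)    # 240x300
b=r(t[225:300,310:470],3.5)  # 560x262
c=r(s[275:365,310:410],3)    # 300x270
d=r(s[200:245,205:260],4)
o=np.zeros((600,800,3),np.uint8)
for im,y,x in((a,0,0),(b,0,240),(c,310,0),(d,310,320)):o[y:y+im.shape[0],x:x+im.shape[1]]=im
cv2.imwrite("pics/crop.png",o)
E
```

```text
(no output)
```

View pics/crop.png

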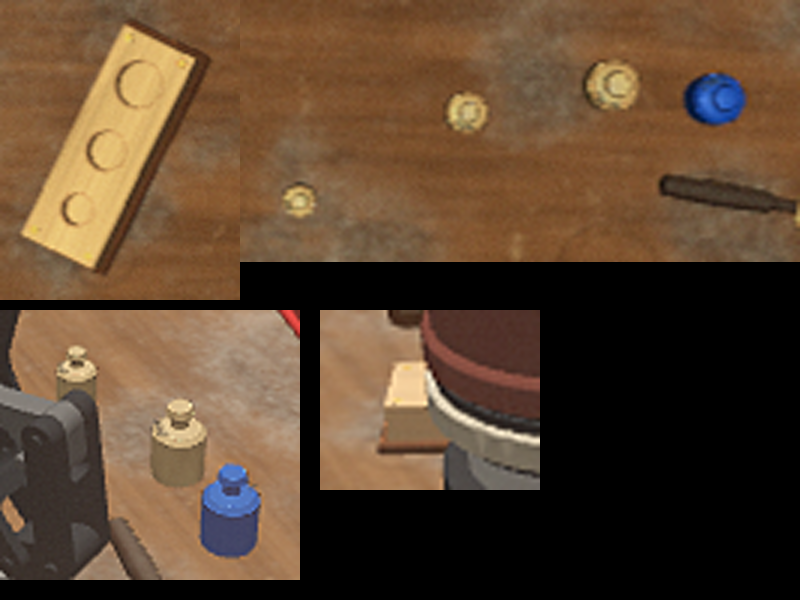

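The crop confirms the largest brass weight, with its knob at top (417.4,248.4) and scene (370,306.5). In the wooden block the largest recess is at top (221.7,237.7), the medium at (210.7,260) and the small at (201.3,279.7).

```bash
cat > h.py <<'E'
import numpy as np
from scipy.spatial.transform import Rotation as R
C={n:np.load(n+".npz") for n in("top","scene")}
def ray(n,u,v):
    E=C[n]["extrinsics"];d=E[:3,:3]@np.linalg.solve(C[n]["K"],[u,v,1]);return E[:3,3],d/np.linalg.norm(d)
def plane(n,u,v,z):
    o,d=ray(n,u,v);return o+d*(z-o[2])/d[2]
def tri(p,q):
    A=np.zeros((3,3));b=np.zeros(3);g=[]
    for o,d in(ray("top",*p),ray("scene",*q)):
        P=np.eye(3)-np.outer(d,d);A+=P;b+=P@o;g.append((o,P))
    x=np.linalg.solve(A,b);return x,[np.linalg.norm(P@(x-o)) for o,P in g]
def shift(target):
    from bench import ctrl
    o=ctrl.observe();T=R.from_euler("xyz",o["orientation"])
    print("tool shift",T.inv().apply(np.array(target)-o["tcp_pos"]).round(3),"at",o["tcp_pos"].round(3),o["orientation"].round(3),o["clock"])
E
python3 - <<'E'
from h import *
print(tri((417.4,248.4),(370,306.5)))
for n,u in dict(kn=(417.4,248.4,.052),med=(376,256,.042),sm=(327,282,.034),rl=(221.7,237.7,.032),rm=(210.7,260,.032),rs=(201.3,279.7,.032)).items():print(n,plane("top",*u).round(4))
k=plane("top",417.4,248.4,.052)
shift([k[0],k[1],.25]);shift([k[0],k[1],.097])
E
```

```text
(array([ 0.57149401, -0.27860146,  0.05161973]), [np.float64(0.0007551827029447381), np.float64(0.0007551827029446171)])
kn [ 0.5708 -0.2782  0.052 ]
med [ 0.5508 -0.1833  0.042 ]
sm [ 0.4864 -0.0695  0.034 ]
rl [0.5853 0.1861 0.032 ]
rm [0.5311 0.2105 0.032 ]
rs [0.4835 0.2313 0.032 ]
tool shift [ 0.386 -0.12  -0.001] at [ 0.28  -0.558  0.249] [-3.14  -0.     0.465] 0.1
tool shift [ 0.385 -0.12   0.152] at [ 0.28  -0.558  0.249] [-3.14  -0.     0.465] 0.1
```

apply_moves(increments=[[[0.02, -0.006, 0, 0, 0, 0], [0.06, -0.019, 0, 0, 0, 0], [0.105, -0.033, 0, 0, 0, 0], [0.15, -0.047, 0, 0, 0, 0], [0.195, -0.061, 0, 0, 0, 0]]], gripper=0)

```text
clock: 0.72
tcp_pos: [0.4286, -0.4144, 0.2498]
orientation: [-3.141, -0.0, 0.465]
wrist_force: [0.2, -0.0, 0.3]
grip_width: 0.002
gripper_force: 0.0
```

apply_moves(increments=[[[0.045, -0.014, 0, 0, 0, 0], [0.09, -0.028, 0, 0, 0, 0], [0.135, -0.042, 0, 0, 0, 0], [0.17, -0.053, 0, 0, 0, 0], [0.191, -0.059, 0, 0, 0, 0]]])

```text
clock: 1.35
tcp_pos: [0.5727, -0.2757, 0.2497]
orientation: [-3.141, -0.0, 0.467]
wrist_force: [-0.9, 0.3, -0.2]
grip_width: 0.0
gripper_force: 0.0
```

```bash
python3 - <<'E'
from h import *
from bench import cams
import cv2
shift([.571,-.2784,.25]);shift([.571,-.2784,.096])
s=cams.snapshot("scene");cv2.imwrite("pics/scene1.png",s["image"][:,:,::-1])
E
```

```text
tool shift [-0.003  0.002 -0.   ] at [ 0.573 -0.276  0.25 ] [-3.141 -0.     0.467] 1.35
tool shift [-0.003  0.002  0.154] at [ 0.573 -0.276  0.25 ] [-3.141 -0.     0.467] 1.35
```

View pics/scene1.png

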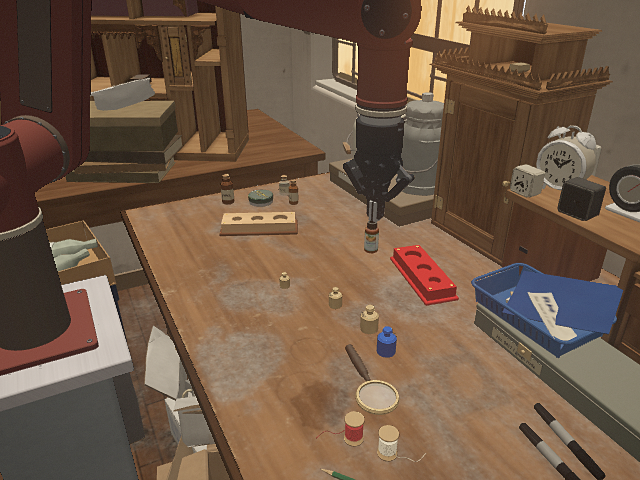

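The scene view shows the closed fingers at (373,210), above the largest weight at (370,318). The whole wooden block is now in view, with its largest recess at about (279,217). I'll go down in small steps.

apply_moves(increments=[[[-0.001, 0.001, 0.025, 0, 0, 0], [-0.002, 0.002, 0.06, 0, 0, 0], [-0.003, 0.002, 0.095, 0, 0, 0], [-0.003, 0.002, 0.12, 0, 0, 0], [-0.003, 0.002, 0.14, 0, 0, 0]]])

```text
clock: 2.02
tcp_pos: [0.5688, -0.2816, 0.1086]
orientation: [-3.141, 0.001, 0.464]
wrist_force: [0.5, 0.8, -0.3]
grip_width: -0.003
gripper_force: 0.0
```

```bash
python3 - <<'E'
from h import *
from bench import cams
import cv2
shift([.571,-.2784,.096]); print(tri((221.7,237.7),(279,217)))
s=cams.snapshot("scene")["image"][:,:,::-1];t=cams.snapshot("top")["image"][:,:,::-1]
o=np.zeros((600,800,3),np.uint8)
o[:300,:400]=cv2.resize(s[250:350,310:443],(400,300),interpolation=2)
o[:300,400:]=cv2.resize(t[200:300,350:483],(400,300),interpolation=2)
o[300:,:]=cv2.resize(s[190:250,200:360],(800,300),interpolation=2)
cv2.imwrite("pics/c2.png",o)
E
```

```text
tool shift [ 0.003 -0.002  0.013] at [ 0.569 -0.282  0.109] [-3.141e+00  1.000e-03  4.640e-01] 2.025
(array([0.58417025, 0.18603562, 0.03414381]), [np.float64(0.001103892374304182), np.float64(0.0011038923743042234)])
```

View pics/c2.png

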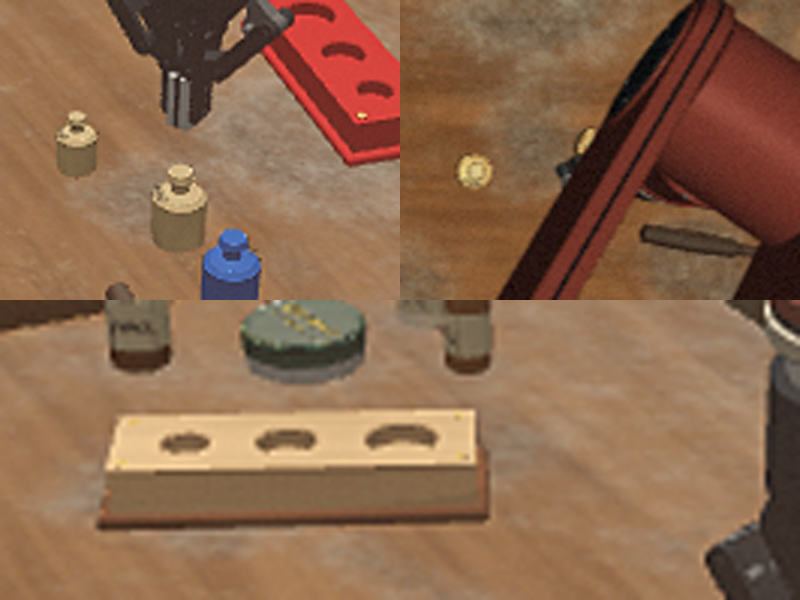

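The fingertips at crop (182,125) are straight above the largest brass knob at (180,168). The recess at the right end of the block, crop (401,437), is the largest, and it triangulates to (0.585, 0.186, 0.033). I'll go down 13 mm more and hold.

apply_moves(increments=[[[0.001, -0.001, 0.008, 0, 0, 0], [0.002, -0.001, 0.012, 0, 0, 0], [0.002, -0.001, 0.013, 0, 0, 0], [0.002, -0.001, 0.013, 0, 0, 0], [0.002, -0.001, 0.013, 0, 0, 0]]])

```text
clock: 2.75
tcp_pos: [0.5712, -0.2799, 0.0974]
orientation: [3.141, -0.0, 0.465]
wrist_force: [-0.8, 0.2, -0.2]
grip_width: -0.001
gripper_force: 0.0
```

apply_moves(increments=[[[0, 0, 0, 0, 0, 0], [0, 0, 0, 0, 0, 0], [0, 0, 0, 0, 0, 0], [0, 0, 0, 0, 0, 0], [0, 0, 0, 0, 0, 0]]])

```text
clock: 3.38
tcp_pos: [0.5709, -0.2798, 0.097]
orientation: [-3.142, 0.0, 0.465]
wrist_force: [-0.1, -0.4, 0.1]
grip_width: -0.001
gripper_force: 0.0
```

apply_moves(increments=[[[0, 0, 0, 0, 0, 0], [0, 0, 0, 0, 0, 0], [0, 0, 0, 0, 0, 0], [0, 0, 0, 0, 0, 0], [0, 0, 0, 0, 0, 0]]])

```text
clock: 4.0
tcp_pos: [0.571, -0.2797, 0.097]
orientation: [-3.142, -0.0, 0.465]
wrist_force: [-0.6, -0.4, -0.0]
grip_width: 0.002
gripper_force: 0.0
```

apply_moves(increments=[[[0, 0, 0, 0, 0, 0], [0, 0, 0, 0, 0, 0], [0, 0, 0, 0, 0, 0], [0, 0, 0, 0, 0, 0], [0, 0, 0, 0, 0, 0]]])

```text
clock: 4.62
tcp_pos: [0.571, -0.2797, 0.097]
orientation: [-3.142, -0.0, 0.465]
wrist_force: [0.1, 0.3, 0.6]
grip_width: -0.003
gripper_force: 0.0
```

apply_moves(increments=[[[0, 0, 0, 0, 0, 0], [0, 0, 0, 0, 0, 0], [0, 0, 0, 0, 0, 0], [0, 0, 0, 0, 0, 0], [0, 0, 0, 0, 0, 0]]])

```text
clock: 5.25
tcp_pos: [0.571, -0.2797, 0.097]
orientation: [-3.142, -0.0, 0.465]
wrist_force: [0.0, 0.3, -1.2]
grip_width: 0.003
gripper_force: 0.0
```

apply_moves(increments=[[[0, 0, -0.03, 0, 0, 0], [0, 0, -0.07, 0, 0, 0], [0, 0, -0.11, 0, 0, 0], [0, 0, -0.14, 0, 0, 0], [0, 0, -0.155, 0, 0, 0]]])

```text
clock: 5.88
tcp_pos: [0.5716, -0.2802, 0.2544]
orientation: [3.139, -0.002, 0.465]
wrist_force: [1.0, 0.3, -0.3]
grip_width: 0.001
gripper_force: 0.0
```

```bash
python3 -c "
from h import *
shift([.585,.186,.25]);shift([.585,.186,.076])"
```

```text
tool shift [ 0.221 -0.411  0.004] at [ 0.572 -0.28   0.254] [ 3.139e+00 -2.000e-03  4.650e-01] 5.875
tool shift [ 0.221 -0.411  0.178] at [ 0.572 -0.28   0.254] [ 3.139e+00 -2.000e-03  4.650e-01] 5.875
```

apply_moves(increments=[[[0.01, -0.019, 0, 0, 0, 0], [0.033, -0.061, 0, 0, 0, 0], [0.058, -0.108, 0, 0, 0, 0], [0.083, -0.155, 0, 0, 0, 0], [0.108, -0.201, 0, 0, 0, 0]]])

```text
clock: 6.5
tcp_pos: [0.5759, -0.0485, 0.2497]
orientation: [-3.139, 0.002, 0.465]
wrist_force: [0.1, 0.5, 0.4]
grip_width: -0.003
gripper_force: 0.0
```

apply_moves(increments=[[[0.025, -0.046, 0, 0, 0, 0], [0.05, -0.093, 0, 0, 0, 0], [0.075, -0.14, 0, 0, 0, 0], [0.1, -0.186, 0, 0, 0, 0], [0.113, -0.21, 0, 0, 0, 0]]])

```text
clock: 7.12
tcp_pos: [0.582, 0.1904, 0.2495]
orientation: [-3.14, 0.003, 0.468]
wrist_force: [1.0, -1.1, 0.4]
grip_width: -0.001
gripper_force: 0.0
```

apply_moves(increments=[[[0, 0, 0, 0, 0, 0], [0, 0, 0, 0, 0, 0]]])

```text
clock: 7.38
tcp_pos: [0.5832, 0.1866, 0.2505]
orientation: [-3.141, 0.003, 0.465]
wrist_force: [-0.3, -0.4, -0.2]
grip_width: 0.001
gripper_force: 0.0
```

```bash
python3 -c "
from h import *
shift([.585,.186,.25]);shift([.585,.186,.076])"
```

```text
tool shift [0.001 0.001 0.   ] at [0.583 0.187 0.251] [-3.141e+00  3.000e-03  4.650e-01] 7.375
tool shift [0.002 0.001 0.174] at [0.583 0.187 0.251] [-3.141e+00  3.000e-03  4.650e-01] 7.375
```

apply_moves(increments=[[[0.001, 0, 0.025, 0, 0, 0], [0.001, 0.001, 0.065, 0, 0, 0], [0.001, 0.001, 0.105, 0, 0, 0], [0.002, 0.001, 0.13, 0, 0, 0], [0.002, 0.001, 0.15, 0, 0, 0]]])

```text
clock: 8.0
tcp_pos: [0.5859, 0.1853, 0.1003]
orientation: [-3.141, 0.002, 0.463]
wrist_force: [1.1, 0.1, -0.7]
grip_width: 0.004
gripper_force: 0.0
```

apply_moves(increments=[[[0, 0, 0.012, 0, 0, 0], [0, 0, 0.02, 0, 0, 0], [0, 0, 0.023, 0, 0, 0], [0, 0, 0.023, 0, 0, 0], [0, 0, 0.023, 0, 0, 0]]])

```text
clock: 8.62
tcp_pos: [0.587, 0.1869, 0.0798]
orientation: [3.141, -0.001, 0.465]
wrist_force: [-0.6, 0.2, -0.5]
grip_width: -0.004
gripper_force: 0.0
```

```bash
python3 - <<'E'
from h import *
from bench import cams
import cv2
shift([.585,.186,.076])
s=cams.snapshot("scene")["image"][:,:,::-1]
cv2.imwrite("pics/c3.png",cv2.resize(s[150:300,200:400],(800,600),interpolation=2))
E
```

```text
tool shift [-0.002 -0.     0.004] at [0.587 0.187 0.08 ] [ 3.141e+00 -1.000e-03  4.650e-01] 8.625
```

View pics/c3.png

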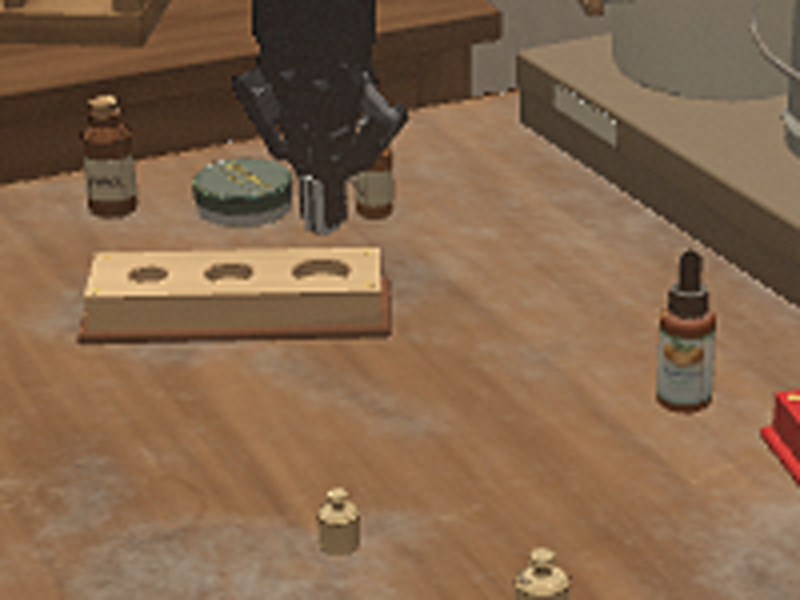

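The fingertips at crop (320,230) are directly above the largest recess at (321,270), about 28 mm up. I'll lower them 4 mm and hold.

apply_moves(increments=[[[-0.001, 0, 0.003, 0, 0, 0], [-0.002, 0, 0.004, 0, 0, 0], [-0.002, 0, 0.004, 0, 0, 0], [-0.002, 0, 0.004, 0, 0, 0], [-0.002, 0, 0.004, 0, 0, 0]]])

```text
clock: 9.3
tcp_pos: [0.5848, 0.1858, 0.0751]
orientation: [3.142, -0.0, 0.465]
wrist_force: [-0.3, -0.3, -0.0]
grip_width: -0.003
gripper_force: 0.0
```

apply_moves(increments=[[[0, 0, 0, 0, 0, 0], [0, 0, 0, 0, 0, 0], [0, 0, 0, 0, 0, 0], [0, 0, 0, 0, 0, 0], [0, 0, 0, 0, 0, 0]]])

```text
clock: 9.93
tcp_pos: [0.5847, 0.1858, 0.075]
orientation: [-3.142, 0.0, 0.465]
wrist_force: [-0.0, 0.0, -0.3]
grip_width: -0.003
gripper_force: 0.0
```

apply_moves(increments=[[[0, 0, 0, 0, 0, 0], [0, 0, 0, 0, 0, 0], [0, 0, 0, 0, 0, 0], [0, 0, 0, 0, 0, 0], [0, 0, 0, 0, 0, 0]]])

```text
clock: 10.55
tcp_pos: [0.5848, 0.1858, 0.075]
orientation: [3.142, -0.0, 0.465]
wrist_force: [-0.9, 0.2, -1.0]
grip_width: 0.005
gripper_force: 0.0
```

apply_moves(increments=[[[0, 0, 0, 0, 0, 0], [0, 0, 0, 0, 0, 0], [0, 0, 0, 0, 0, 0], [0, 0, 0, 0, 0, 0], [0, 0, 0, 0, 0, 0]]])

```text
clock: 11.18
tcp_pos: [0.5847, 0.1858, 0.075]
orientation: [-3.142, 0.0, 0.465]
wrist_force: [0.6, -0.5, -0.1]
grip_width: -0.001
gripper_force: 0.0
```

apply_moves(increments=[[[0, 0, 0, 0, 0, 0], [0, 0, 0, 0, 0, 0], [0, 0, 0, 0, 0, 0], [0, 0, 0, 0, 0, 0], [0, 0, 0, 0, 0, 0]]])

```text
clock: 11.8
tcp_pos: [0.5847, 0.1858, 0.075]
orientation: [3.142, -0.0, 0.465]
wrist_force: [0.1, 0.4, -0.4]
grip_width: -0.001
gripper_force: 0.0
```

```bash
python3 -c "
from bench import ctrl
o=ctrl.observe();print(o['tcp_pos'],o['clock'],o['dq'].round(3) if hasattr(o['dq'],'round') else o['dq']);print(ctrl.hand_in())"
```

```text
[0.58474571 0.18580338 0.07500726] 11.8 [-0.     0.    -0.    -0.    -0.002  0.   ]
the job is handed in; nothing more can be done
None
```

The arm held over the largest brass weight's knob and then over the largest recess of the wooden block, 2.5 s each with the fingertips about 25 mm above, touched nothing, and was handed in at 11.8 s still pointing at that recess.

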